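# Shut the open flip-top jar and close the spice cupboard

### The job

One of the three flip-top jars in the little glazed spice cupboard has been left open. Press its cap down until it snaps shut, then push the cupboard door home until it seats on its roller catch and stays flush. Leave the jars standing in their places, and do not ram the door or disturb the mug and honey jar.

Things in the scene. Friction and masses are not known exactly. Their poses are not given: they have to be found in the camera images.
- spice_cupboard: wooden spice cupboard fixed on the worktop, 300 wide (its y) x 100 deep (x) x 315 mm high, open at its front (-x). Origin: centre of underside; z up. Walls and floor 12 mm; opening in the plane x = -50, |y| < 138, from z = 12 to the roof's underside at 303 mm. Three jar places at x = -8, y = +70, 0, -70 mm, parted by 24 mm high rails. A sprung roller catch is low inside the right wall
- door_hinge (a point): point on the door's upright hinge axis, at the left front edge of the cupboard, 140 mm above the worktop (cupboard frame x = -52, y = +149 mm); fixed to the cupboard, its axes are the cupboard's
- cupboard_door (a joint): door angle, rad: 0 shut, grows as it swings out to the left (1.57 straight out, at most 2.3). Wooden frame 28 mm wide, 16 mm thick, with a glass pane; 298 mm from hinge axis to free edge, 2 to 301 mm above the worktop. It stays where left. From about 0.06 rad the roller catch resists (about 13 N near the free edge), then draws it shut; not pushed past it, the door stays ajar
- door_edge (a point): point on the door's outer face at its free edge, 152 mm above the worktop; moves with the door. Axes: -x square out of the outer face, +y to the hinge. The outer face lies 15 mm in front of the hinge axis. A brass knob stands 23 mm off the face, 14 mm from this edge, at this height
- jar_a: the open jar: glass with a white plastic top, 60 mm across, 85 mm high to the rim under the cap, 99 mm with the cap shut, 0.3 kg, loose in one of the cupboard's three places. Origin: centre of its underside; z up; the cap's hinge is at its own -x side, toward the front of the cupboard
- cap_hinge (a point): middle of the cap's hinge axis on the jar, at the rim, 30 mm from the jar's axis towards its own -x and 85 mm above its underside; the hinge axis runs along the jar's y
- jar_a_cap (a joint): cap angle, rad: 0 shut, 1.57 upright, more leaning out to the front (at most 2.2). White disc 60 mm across, its outer face 13.5 mm from the hinge axis, with an 8 mm thumb lip on the far edge (68 mm from the hinge). It stays where left; the last 0.13 rad needs a press of about 6 N on its far half to snap
- jar_b: a jar like the open one, 60 mm across and 99 mm high, its cap shut (fixed); origin at the centre of its underside
- jar_c: another such jar, its cap shut (fixed); origin at the centre of its underside
- tea_mug: white mug, 78 mm across, 97 mm high, standing to the right of the cupboard; origin at the centre of its underside
- honey_jar: honey jar, 64 mm across, 99 mm high, dark lid, standing to the right of the cupboard; origin at the centre of its underside

How it is judged:
By the outcome, as a careful person would: the job done as asked, in the order asked, and still so for the second after the job is handed in, with the robot touching nothing.
It also fails if it takes over 64 s, if anything falls off the work surface, if the arm or the gripper's body presses on something with over 40 N, if the wrist force passes 120 N, or if a joint passes its speed limit or range.

### The arm

A 6-joint arm with a two-finger parallel gripper is mounted at the origin on a cart in front of the work surface, level with it; the furniture and walls round the work are solid. World frame = base frame: x ahead of the robot, y to its left, z up, the work surface at z = 0. Lengths are in m, angles in degrees, forces in N, time in s.
With the tool pointing down it reaches from about 0.375 to 0.9 m from the base axis. Payload 3.1 kg.
Tool frame: the origin (TCP) lies on the centre line of the jaws, within the pads' length; the fingertips stand 22 mm ahead of it and the grasp point (between the pads) lies 3 mm ahead of it; y points along the fingers, z is the direction in which the jaws open and shut, and the axes are right-handed (so a half turn about y gives the same grasp; the last joint's range is limited). The gripper opens to 87 mm and grips with 3 to 60 N. Pads are 19 mm wide; open, the fingers measure 117 mm over their backs; the gripper's body (75 mm by 190 mm) begins 51 mm behind the grasp point.
Start: joints at [-77.894, 30.224, 82.088, -0, 67.689, -10.227], TCP at [0.238, -0.578, 0.245] pointing down, gripper open.
Joint ranges: [-176.69, 176.69], [-43.24, 126.21], [12.49, 139.97], [-82, 262], [0, 151.66], [-163.58, 163.58]. Speed limits (degrees/s): [159.86, 159.86, 180, 180, 180, 180].

### API

Orientations are given as a 3x3 rotation matrix whose columns are the frame's x, y, z axes.
In Python, from rig import bot gives the robot as it stands.
- The arm moves only by the tool jog_arm, never from a script. Its argument "motion" is one flat list of numbers, 6 for each row, row after row: the shift along the tool's x, y, z in mm, then the turn, a rotation vector about the tool's x, y, z in degrees. A call has 1 to 20 rows; each row is the pose to reach, as a shift and turn from the pose commanded when the call began, along the tool's axes at that moment; what a row does not reach only later rows make up. A row lasts 1/8 s, in which the tool goes at most 62.5 mm and 10.7 degrees, less where a joint would pass 70% of its speed; a pose out of reach is approached as far as the arm can. A call with a gripper value outside its range is refused whole. "gripper" is the opening, from 0 (shut) to 1 (fully open), set as the call begins (left out, the last holds). The fingers move at their own pace and stop on an object; the grip force is fixed at half the most. Time passes only in rows, so rows that repeat a pose let the fingers close. It gives the time, the measured TCP pose, the force and the opening at its end, in the units of the state.
- bot.read_state(): the state, without advancing time (a new reading comes with each control period).
- bot.capture(name): name is "scene" or "top" or "wrist"; returns (picture, depth): 384x512x3 uint8, red, green, blue; 384x512 float32, m along the optical axis (not along the pixel's ray), 0 where there is no reading.
- bot.get_calibration(name): a dict with "mtx" (3x3 intrinsics, pixels), "pose" (4x4, takes a point from camera to world coordinates); the wrist camera has in their place "hand_eye" (4x4, takes a point from camera to tool coordinates, whose origin is the TCP and whose axes are the tool frame's). Camera axes: x right, y up, looking along -z (the intrinsics and any distortion apply to the point x, -y, -z); pixel columns grow to the right and rows downward; lengths in m; the calibration is good to about 2 mm. A picture is of the moment at which its call begins: read the wrist's pose just before it. get_calibration takes no time and is no camera call.
- bot.hand_in(): hands the job in, once; it reports no verdict.
The state is a dict: "time_s": time; "joint_positions": joint angles; "qvel": joint speeds; "tau": joint torques, N m; "position": TCP position; "tcp_rot": TCP orientation; "force": force on the tool from outside, world axes, zero at the start; "moment": the same for the moment, N m; "opening": opening from 0.0 (shut) to 1.0 (fully open).
Only numpy, scipy, OpenCV 4.12 (cv2) and the standard library are available. Lean on these libraries where they do the work, as an engineer would, in place of code of your own. Each camera call takes 0.05 s, during which the arm holds its last target.

## Working session

There is one attempt and no reset: what is moved stays moved. The work goes in short steps, Python scripts to look and compute and a tool call to move; the robot and the scene stay as the last step left them, time stands still between calls to the robot, and variables do not carry over. Pictures are saved under pics/ and viewed, and the job is handed in when it is done.

Besides the shell and the picture viewer there is one more tool, called after "Request:" as name(argument=value, ...) on one line, values as JSON. jog_arm: Moves the arm, as the interface text tells. Its arguments: {"type":"object","properties":{"motion":{"type":"array","items":{"type":"number"}},"gripper":{"type":"number"}},"required":["motion"]}

```bash
ls; mkdir -p pics
cat > h.py <<'E'
import numpy as np,cv2
from rig import bot
def snap(n,tag):
    s=bot.read_state(); im,d=bot.capture(n); cv2.imwrite(f'pics/{tag}.png',im[:,:,::-1]); np.savez(f'pics/{tag}.npz',im=im,d=d,R=np.array(s['tcp_rot']),p=np.array(s['position']))
    return im,d,s
def campose(n,tag):
    c=bot.get_calibration(n)
    if n=='wrist':
        z=np.load(f'pics/{tag}.npz');T=np.eye(4);T[:3,:3]=z['R'];T[:3,3]=z['p']
        return np.array(c['mtx']),T@np.array(c['hand_eye'])
    return np.array(c['mtx']),np.array(c['pose'])
def pts(n,tag):
    K,P=campose(n,tag);d=np.load(f'pics/{tag}.npz')['d'].astype(float)
    v,u=np.mgrid[0:384,0:512]
    X=np.stack([(u-K[0,2])/K[0,0]*d,-(v-K[1,2])/K[1,1]*d,-d],-1)
    W=X@P[:3,:3].T+P[:3,3]; W[d==0]=np.nan
    return W
E
python3 - <<'E'
from h import *
for n in('scene','top','wrist'):
    snap(n,n+'0'); c=bot.get_calibration(n); print(n,{k:np.round(np.array(v),3).tolist() for k,v in c.items()})
s=bot.read_state();print({k:np.round(v,3).tolist() for k,v in s.items()})
E
```

```text
pics
scene {'mtx': [[448.856, 0.0, 257.326], [0.0, 448.856, 192.292], [0.0, 0.0, 1.0]], 'pose': [[0.978, 0.104, -0.179, 0.413], [-0.207, 0.532, -0.821, -0.919], [0.01, 0.84, 0.542, 0.677], [0.0, 0.0, 0.0, 1.0]]}
top {'mtx': [[408.105, 0.0, 262.182], [0.0, 408.105, 189.457], [0.0, 0.0, 1.0]], 'pose': [[-0.508, 0.663, -0.55, 0.015], [-0.861, -0.398, 0.316, 0.277], [-0.01, 0.634, 0.773, 0.966], [0.0, 0.0, 0.0, 1.0]]}
wrist {'mtx': [[344.971, 0.0, 246.2], [0.0, 344.971, 193.056], [0.0, 0.0, 1.0]], 'hand_eye': [[0.0, -0.952, -0.305, -0.084], [0.001, 0.305, -0.952, -0.141], [1.0, 0.0, 0.001, -0.001], [0.0, 0.0, 0.0, 1.0]]}
{'time_s': 0.15, 'joint_positions': [-77.894, 30.268, 82.139, 0.001, 67.69, -10.229], 'qvel': [0.068, -0.073, -0.26, 0.039, -0.036, -0.057], 'tau': [-0.001, -44.043, -17.684, 0.063, 0.055, -0.0], 'position': [0.237, -0.578, 0.244], 'tcp_rot': [[-0.925, -0.0, 0.38], [-0.38, 0.002, -0.925], [-0.0, -1.0, -0.002]], 'force': [0.623, 0.09, -0.944], 'moment': [0.031, 0.008, 0.008], 'opening': 0.999}
```

View pics/scene0.png

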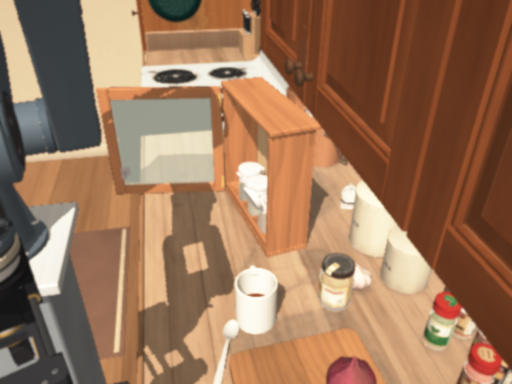

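View pics/top0.png

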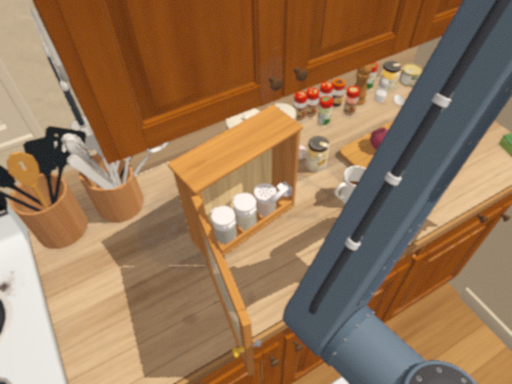

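View pics/wrist0.png

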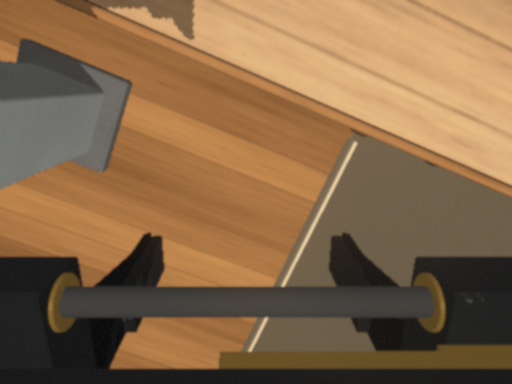

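The scene picture shows the cupboard, with its right wall around (290,190), the door wide open at left (165,140), the mug at (256,300) and the honey jar at (337,280). In the top view the jars are at (223,225), (244,210) and (266,197), and the rightmost looks open. I'll zoom in and compute points.

Run:
```python
from h import *
a=cv2.imread('pics/top0.png')[95:265,160:340]; b=cv2.imread('pics/scene0.png')[70:260,200:330]
a=cv2.resize(a,None,fx=3,fy=3,interpolation=2)
b=cv2.resize(b,(390,510),interpolation=2)
a=cv2.resize(a,(405,510)) if 0 else a[:510,:405+135][:, :]
cv2.imwrite('pics/z_top0.png',a); cv2.imwrite('pics/z_scene0.png',b)
for n in('top','scene'):
    W=pts(n,n+'0')
    for (u,v) in {'top':[(172,165),(276,108),(300,125),(200,178),(223,211),(244,198),(265,187),(281,190),(289,190),(238,352),(225,300),(214,230),(230,260)],'scene':[(225,82),(315,128),(275,245),(270,140),(250,170),(256,180),(160,140),(122,190),(220,188),(105,92),(242,270),(337,262)]}[n]:
        print(n,u,v,np.round(W[v,u],4))
```

```text
top 172 165 [0.6412 0.1442 0.3122]
top 276 108 [ 0.6866 -0.1512  0.3128]
top 300 125 [ 0.6018 -0.1654  0.3153]
top 200 178 [0.5748 0.1078 0.3128]
top 223 211 [0.6153 0.0516 0.1081]
top 244 198 [ 0.6238 -0.0158  0.1096]
top 265 187 [ 0.6373 -0.0891  0.0961]
top 281 190 [ 0.5646 -0.0938  0.1563]
top 289 190 [ 0.6057 -0.1485  0.0788]
top 238 352 [0.263  0.194  0.1613]
top 225 300 [0.4091 0.1549 0.073 ]
top 214 230 [0.6119 0.0859 0.05  ]
top 230 260 [0.5345 0.0818 0.0023]
scene 225 82 [0.5574 0.1206 0.3158]
scene 315 128 [ 0.6939 -0.1544  0.3084]
scene 275 245 [ 0.6204 -0.162   0.0318]
scene 270 140 [ 0.6011 -0.1657  0.2964]
scene 250 170 [0.6045 0.0482 0.1087]
scene 256 180 [ 0.6083 -0.0075  0.1119]
scene 160 140 [0.3889 0.1591 0.159 ]
scene 122 190 [0.2722 0.165  0.016 ]
scene 220 188 [0.5365 0.1339 0.0098]
scene 105 92 [0.2741 0.1645 0.2938]
scene 242 270 [ 0.5389 -0.1949  0.001 ]
scene 337 262 [ 0.7036 -0.3134  0.0989]
```

View pics/z_top0.png

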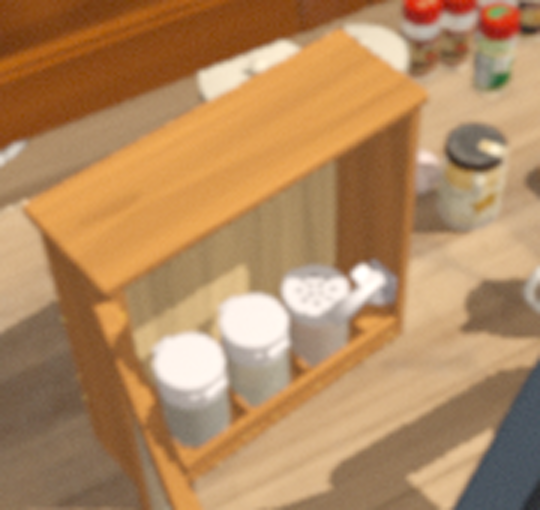

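View pics/z_scene0.png

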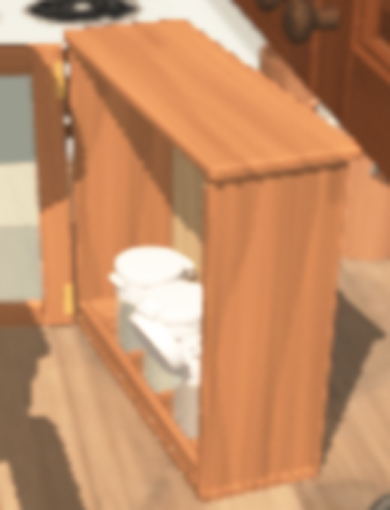

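Run:
```python
from h import *
# cupboard top
for n in('top','scene'):
    W=pts(n,n+'0')
    m=(np.abs(W[...,2]-.314)<.006)&(W[...,0]>.45)&(W[...,0]<.75)&(np.abs(W[...,1])<.25)
    lab=cv2.connectedComponentsWithStats(m.astype(np.uint8),connectivity=4)
    i=1+np.argmax(lab[2][1:,4]);m=lab[1]==i
    P=W[m]; r=cv2.minAreaRect((P[:,:2]*1000).astype(np.float32)); print(n,m.sum(),r,np.median(P[:,2]), cv2.boxPoints(r).round(0).tolist())
# door plane in scene
W=pts('scene','scene0')
m=(W[...,2]>.03)&(W[...,2]<.29)&(W[...,0]>.24)&(W[...,0]<.52)&(W[...,1]>.08)&(W[...,1]<.25)
P=W[m];l=cv2.fitLine(P[:,:2].astype(np.float32),cv2.DIST_HUBER,0,.01,.01).ravel();print('door inner',l,P[:,0].min(),P[:,0].max(),np.degrees(np.arctan2(l[1],l[0])))
# jar tops
T=pts('top','top0')
for k,(u,v) in enumerate([(223,211),(244,198),(264,188)]):
    Q=T[v-12:v+13,u-14:u+15].reshape(-1,3);Q=Q[np.abs(Q[:,2]-(.111 if k<2 else .097))<.007];print(k,len(Q),np.nanmedian(Q,0),((Q.min(0)+Q.max(0))/2))
# open cap
Q=T[175:205,268:296].reshape(-1,3);C=np.load('pics/top0.npz')['im'][175:205,268:296].reshape(-1,3).astype(int)
w=(C.min(1)>150)&(C.max(1)-C.min(1)<60)
print(np.hstack([Q[w]*1000]).round(0)[::3])
# mug/honey
S=W;
for nm,(x0,x1,y0,y1) in dict(mug=(.45,.65,-.42,-.2),honey=(.64,.8,-.42,-.2)).items():
    q=(S[...,0]>x0)&(S[...,0]<x1)&(S[...,1]>y0)&(S[...,1]<y1)&(S[...,2]>.06)&(S[...,2]<.13); P=S[q];print(nm,P.min(0),P.max(0))
```

```text
top 4747 ((623.1376953125, -9.75445556640625), (111.96711730957031, 312.0781555175781), 9.903295516967773) 0.31451353450767305 [[541.0, 134.0], [595.0, -173.0], [705.0, -154.0], [651.0, 154.0]]
scene 2942 ((626.2111206054688, -11.8245849609375), (108.8776626586914, 312.7840270996094), 9.71060848236084) 0.3152200413051609 [[546.0, 133.0], [599.0, -175.0], [706.0, -157.0], [653.0, 152.0]]
door inner [ 0.9926404  -0.12109972  0.35763395  0.15787593] 0.2526944068365309 0.5199882864287038 -6.955575
0 416 [0.6074522  0.05542874 0.10984437] [0.61452907 0.04518575 0.11100898]
1 370 [ 0.61403304 -0.00969852  0.10981231] [ 0.62492703 -0.00216188  0.11097674]
2 337 [ 0.62731251 -0.07889839  0.09551772] [ 0.63676059 -0.09813681  0.09697092]
[[ 654. -146.   62.]
 [ 641. -148.   74.]
 [ 580.  -97.  163.]
 [ 578. -105.  160.]
 [ 623. -146.   89.]
 [ 639. -106.   92.]
 [ 576.  -95.  163.]
 [ 576. -104.  158.]
 [ 583. -118.  142.]
 [ 635.  -97.   98.]
 [ 632. -105.   96.]
 [ 577.  -92.  160.]
 [ 575. -100.  158.]
 [ 570. -106.  159.]
 [ 614. -147.   89.]
 [ 628. -100.   99.]
 [ 625. -107.   98.]
 [ 5
[... 970 characters left out ...]
-132.   73.]
 [ 606. -143.   63.]
 [ 608.  -88.   93.]
 [ 602.  -93.   96.]
 [ 565.  -79.  144.]
 [ 563.  -87.  142.]
 [ 606. -133.   66.]
 [ 603. -141.   64.]
 [ 602.  -84.   97.]
 [ 573.  -75.  134.]
 [ 565.  -80.  140.]
 [ 559.  -84.  144.]
 [ 602.  -81.   95.]
 [ 571.  -71.  135.]
 [ 564.  -76.  140.]
 [ 561.  -83.  138.]
 [ 598.  -78.   97.]
 [ 569.  -70.  134.]
 [ 564.  -76.  136.]
 [ 565.  -85.  129.]
 [ 595.  -79.   95.]
 [ 568.  -72.  130.]
 [ 560.  -76.  136.]
 [ 567.  -72.  127.]
 [ 598.  -75.   86.]
 [ 596.  -74.   84.]]
mug [ 0.50113558 -0.37515486  0.06000635] [ 0.5782338  -0.27298429  0.0994233 ]
honey [ 0.67256876 -0.35191074  0.06012517] [ 0.73766811 -0.28662706  0.10168773]
```

```bash
cat >> h.py <<'E'
from scipy.spatial.transform import Rotation as Ro
CY=np.radians(9.8);CC=np.array([.625,-.0105,0])
ex=np.array([np.cos(CY),np.sin(CY),0]);ey=np.array([-np.sin(CY),np.cos(CY),0]);ez=np.array([0,0,1.])
def cup(x,y,z): return CC+ex*x/1e3+ey*y/1e3+ez*z/1e3
def tocup(W): 
    D=(np.asarray(W)-CC)*1e3; return np.stack([D@ex,D@ey,D@ez],-1)
def face(yaw=0,pitch=0):  # tool y along cup yawed by yaw deg, pitched down by pitch; camera up
    d=Ro.from_rotvec([0,0,CY+np.radians(yaw)]).apply([1,0,0]); side=np.cross(ez,d)
    y=d*np.cos(np.radians(pitch))-ez*np.sin(np.radians(pitch)); z=-side; x=np.cross(y,z)
    return np.stack([x,y,z],1)
def rel(p,R,s=None):
    s=s or bot.read_state(); R0=np.array(s['tcp_rot']);p0=np.array(s['position'])
    return np.r_[R0.T@(p-p0)*1e3, np.degrees(Ro.from_matrix(R0.T@R).as_rotvec())].round(1)
def st():
    s=bot.read_state();print('t',s['time_s'],'J',np.round(s['joint_positions'],0),'F',np.round(s['force'],1),'tip cup',tocup(np.array(s['position'])+.022*np.array(s['tcp_rot'])[:,1]).round(1),'TCP',np.round(s['position'],3),'op',round(s['opening'],2)); return s
E
python3 - <<'E'
from h import *
print(cup(-190,-70,190),rel(cup(-190,-70,190),face()))
R=np.array(bot.read_state()['tcp_rot']);print(rel(np.array([.43,-.25,.3]),face(-40,30)))
E
```

```text
[ 0.44968716 -0.11181836  0.19      ] [-373.3   54.5 -350.1    9.9    9.8   89.6]
[-302.6  -55.7 -229.9   27.5   47.5   55.6]
```

Request:
jog_arm(motion=[-60, 9, -55, 1.6, 1.6, 15, -120, 18, -115, 3.3, 3.3, 30, -185, 27, -175, 5, 5, 45, -250, 36, -235, 6.6, 6.6, 60, -310, 45, -290, 8.2, 8.2, 75, -373, 54, -350, 9.9, 9.8, 89.6, -373, 54, -350, 9.9, 9.8, 89.6, -373, 54, -350, 9.9, 9.8, 89.6, -373, 54, -350, 9.9, 9.8, 89.6, -373, 54, -350, 9.9, 9.8, 89.6, -373, 54, -350, 9.9, 9.8, 89.6], gripper=0)

```text
time_s: 1.52
position: [0.475, -0.137, 0.1769]
tcp_rot: [[0.01, 0.981, 0.194], [0.004, 0.194, -0.981], [-1.0, 0.01, -0.002]]
force: [0.0, -0.8, 0.7]
opening: 0.006
```

Run:
```python
from h import *
s=st();print(np.round(s['tcp_rot'],3));snap('wrist','w1')
W=pts('wrist','w1')
for u,v in [(246,193)]: print(W[v,u])
```

```text
t 1.525 J [ -68.   74.  140.   99.   96. -124.] F [ 0.  -0.8  0.7] tip cup [-147.3  -98.6  177.1] TCP [ 0.475 -0.137  0.177] op 0.01
[[ 0.01   0.981  0.194]
 [ 0.004  0.194 -0.981]
 [-1.     0.01  -0.002]]
[ 0.6784467  -0.09580937  0.15218684]
```

View pics/w1.png

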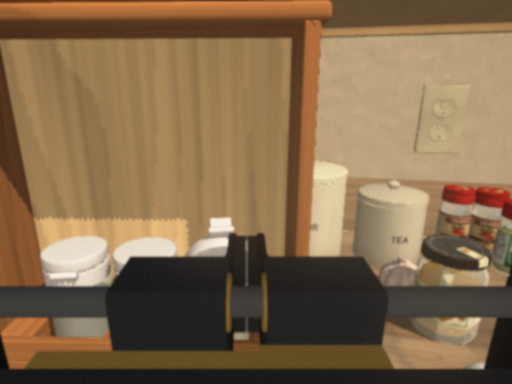

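Run:
```python
from h import *
print(rel(cup(-150,-70,240),face(0,22)))
```

```text
[-60.5  20.9 -29.6   1.2   0.5 -22.7]
```

Request:
jog_arm(motion=[-20, 7, -10, 0.4, 0.2, -7.5, -40, 14, -20, 0.8, 0.4, -15, -60, 21, -30, 1.2, 0.5, -22.7, -60, 21, -30, 1.2, 0.5, -22.7, -60, 21, -30, 1.2, 0.5, -22.7], gripper=0)

```text
time_s: 2.2
position: [0.4953, -0.1094, 0.2444]
tcp_rot: [[-0.368, 0.914, 0.173], [-0.071, 0.158, -0.985], [-0.927, -0.374, 0.006]]
force: [0.2, 0.7, -0.6]
opening: 0.003
```

Run:
```python
from h import *
s=st();snap('wrist','w2')
```

```text
t 2.2 J [-56.  36. 140. 112.  66. -87.] F [ 0.2  0.7 -0.6] tip cup [-124.2  -75.3  236.2] TCP [ 0.495 -0.109  0.244] op 0.0
```

View pics/w2.png

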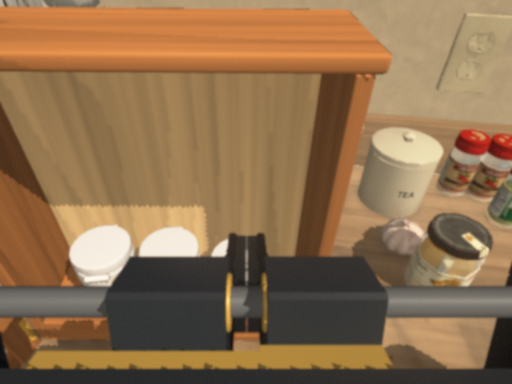

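w1 shows the open cap's lip at (221,224). In w2 the gripper hides the cap. I'll measure from w1 and the top view in the cupboard frame.

Run:
```python
from h import *
im=np.load('pics/w1.npz')['im'];W=tocup(pts('wrist','w1'))
cv2.imwrite('pics/z_w1.png',cv2.resize(im[200:270,20:260,::-1],None,fx=3.3,fy=3.3,interpolation=2))
for v in range(218,258,3): print(v,[tuple(W[v,u].round(0)) for u in(200,212,221,230)])
# right wall front edge, left wall/floor check
for (u,v) in [(311,60),(310,150),(150,10),(75,243),(147,243),(205,240)]: print(u,v,W[v,u].round(1))
T=tocup(pts('top','top0'));C=np.load('pics/top0.npz')['im'].astype(int)
m=(C.min(2)>150)&(C.max(2)-C.min(2)<60); sub=np.zeros_like(m);sub[165:215,250:300]=1
q=m&sub&(T[...,0]>-100)&(T[...,0]<-28)&(T[...,2]>90)
Q=T[q];print(len(Q));
for a,b in [(90,110),(110,120),(120,130),(130,140),(140,150),(150,170)]:
    k=Q[(Q[:,2]>=a)&(Q[:,2]<b)]
    if len(k):print(a,b,len(k),'x',k[:,0].min().round(),np.median(k[:,0]).round(),k[:,0].max().round(),'y',k[:,1].min().round(),np.median(k[:,1]).round(),k[:,1].max().round())
# rim
q=m&sub&(np.abs(T[...,2]-96)<6)&(T[...,0]>-45); Q=T[q];print('rim',Q.min(0),Q.max(0),np.median(Q,0))
print(tocup(pts('top','top0'))[[211,198],[223,244]])
```

```text
218 [(np.float64(38.0), np.float64(-43.0), np.float64(123.0)), (np.float64(38.0), np.float64(-56.0), np.float64(123.0)), (np.float64(39.0), np.float64(-66.0), np.float64(123.0)), (np.float64(-58.0), np.float64(-83.0), np.float64(161.0))]
221 [(np.float64(37.0), np.float64(-43.0), np.float64(120.0)), (np.float64(-64.0), np.float64(-69.0), np.float64(161.0)), (np.float64(-62.0), np.float64(-76.0), np.float64(160.0)), (np.float64(-62.0), np.float64(-83.0), np.float64(160.0))]
224 [(np.float64(37.0), np.float64(-43.0), np.float64(117.0)), (np.float64(-66.0), np.float64(-70.0), np.float64(159.0)), (np.float64(-66.0), np.float64(-77.0), np.float64(160.0)), (np.float64(-66.0), np.float64(-83.0), np.float64(160.0))]
227 [(np.float64(37.0), np.float64(-43.0), np.float64(113.0)), (np.float64(-70.0), np.float64(-70.0), np.float64(158.0)), (np.float64(-68.0), np.float64(-77.0), np.float64(158.0)), (np.float64(-69.0), np.float64(-84.0), np.float64(158.0))]
230 [(np.float64(37.0), np.float64(-43.0), np.float64(110.0)), (np.float64(-74.0), np.float64(-70.0), np.float64(158.0)), (np.float64(-71.0), 
[... 2266 characters left out ...]
88.0))]
311 60 [ -51.5 -141.1  277.4]
310 150 [ -51.4 -143.7  213.9]
150 10 [-54.2 -31.2 309.1]
75 243 [  2.3  78.5 109.6]
147 243 [  2.2   5.4 110.3]
205 240 [-68.9 -64.2 147.2]
254
90 110 106 x -59.0 -35.0 -28.0 y -132.0 -50.0 9.0
110 120 13 x -40.0 -34.0 -29.0 y -16.0 -7.0 -1.0
120 130 9 x -73.0 -70.0 -61.0 y -68.0 -50.0 -49.0
130 140 31 x -77.0 -70.0 -61.0 y -102.0 -54.0 -49.0
140 150 53 x -78.0 -72.0 -60.0 y -99.0 -71.0 -56.0
150 170 42 x -74.0 -68.0 -59.0 y -87.0 -77.0 -68.0
rim [ -44.50261739 -132.4008096    90.16699981] [ 20.05474947   9.07133148 101.11785318] [-15.40544371 -65.65882919  95.52156569]
[[  0.99092624  62.82637464 108.11331176]
 [ -2.11530786  -5.004843   109.63059752]]
```

View pics/z_w1.png

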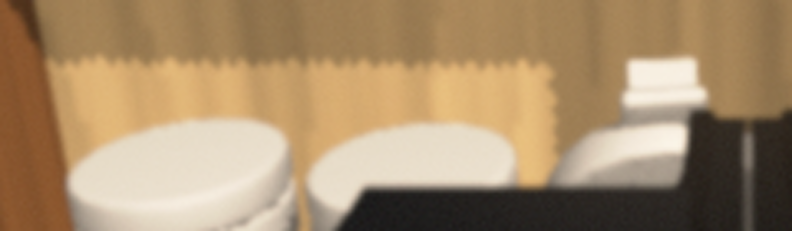

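```bash
cat >> h.py <<'E'
def tip(x,y,z,yaw=0,pitch=0):
    R=face(yaw,pitch); return cup(x,y,z)-.022*R[:,1],R
E
python3 - <<'E'
from h import *
print(rel(*tip(-110,-76,150,0,10)))
E
```

```text
[77.  45.4  0.6  0.1  0.1 12.1]
```

Request:
jog_arm(motion=[20, 11, 0, 0, 0, 3, 40, 22, 0, 0, 0, 6, 60, 34, 0, 0, 0, 9, 77, 45, 0.5, 0, 0, 12, 77, 45, 0.5, 0, 0, 12, 77, 45, 0.5, 0, 0, 12], gripper=0)

```text
time_s: 3.0
position: [0.5099, -0.1081, 0.1506]
tcp_rot: [[-0.178, 0.968, 0.175], [-0.024, 0.174, -0.984], [-0.984, -0.179, -0.008]]
force: [0.8, -0.1, 0.9]
opening: 0.005
```

Run:
```python
from h import *
s=st();print(np.round(s['tcp_rot'],3));snap('scene','s2');snap('top','t2')
a=cv2.imread('pics/s2.png')[60:320,120:330];b=cv2.imread('pics/t2.png')[90:350,160:370]
cv2.imwrite('pics/z2.png',cv2.resize(np.hstack([a,b]),(800,500),interpolation=2))
wp=[(-110,150),(-62,147),(-50,148),(-37.8,153.4),(-25.6,152),(-14,147.7),(-4.2,140.6),(3.6,131),(6.4,125.7),(7,120),(7,116)]
for x,z in wp: print(x,z,rel(*tip(x,-76,z,0,10),s=s))
```

```text
t 3.0 J [ -57.   68.  140.  115.   91. -115.] F [ 0.8 -0.1  0.9] tip cup [-108.4  -76.4  146.7] TCP [ 0.51  -0.108  0.151] op 0.0
[[-0.178  0.968  0.175]
 [-0.024  0.174 -0.984]
 [-0.984 -0.179 -0.008]]
-110 150 [-2.9 -2.2 -0.6  0.4 -0.4  0.3]
-62 147 [-8.5 45.6 -0.3  0.4 -0.4  0.3]
-50 148 [-11.6  57.2  -0.3   0.4  -0.4   0.3]
-37.8 153.4 [-19.1  68.3  -0.3   0.4  -0.4   0.3]
-25.6 152 [-19.9  80.5  -0.2   0.4  -0.4   0.3]
-14 147.7 [-17.8  92.7  -0.1   0.4  -0.4   0.3]
-4.2 140.6 [-12.6 103.6   0.    0.4  -0.4   0.3]
3.6 131 [-4.50e+00  1.13e+02  1.00e-01  4.00e-01 -4.00e-01  3.00e-01]
6.4 125.7 [  0.2 116.7   0.2   0.4  -0.4   0.3]
7 120 [  5.7 118.3   0.2   0.4  -0.4   0.3]
7 116 [  9.6 119.    0.3   0.4  -0.4   0.3]
```

View pics/z2.png

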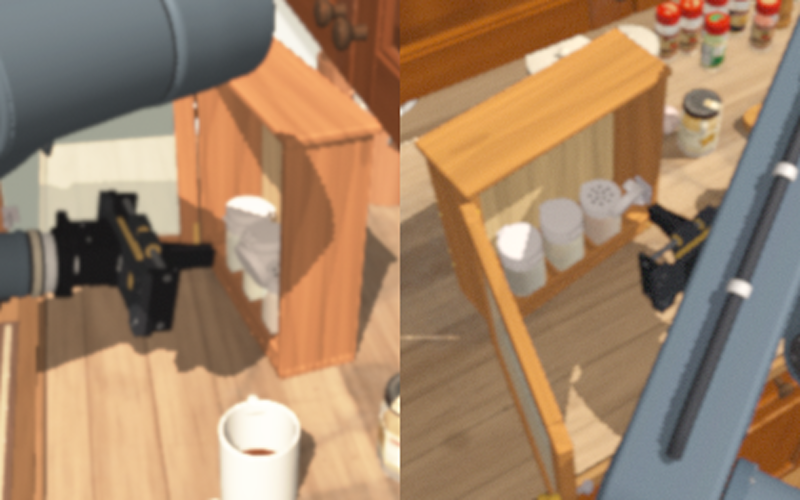

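The scene crop shows the shut fingertips at (210,255), in line with the leaning cap at (255,255). The top crop shows them at (650,215), with the cap just beyond. Now I'll push the cap upright.

Request:
jog_arm(motion=[-4, 15, 0, 0, 0, 0, -6, 25, 0, 0, 0, 0, -7, 33, 0, 0, 0, 0, -8, 40, 0, 0, 0, 0, -9, 46, 0, 0, 0, 0, -10, 51, 0, 0, 0, 0, -12, 57, 0, 0, 0, 0, -12, 57, 0, 0, 0, 0], gripper=0)

```text
time_s: 4.1
position: [0.5679, -0.0973, 0.1523]
tcp_rot: [[-0.176, 0.968, 0.177], [-0.027, 0.175, -0.984], [-0.984, -0.178, -0.005]]
force: [-0.4, -0.3, -1.1]
opening: 0.006
```

Run:
```python
from h import *
s=st();snap('scene','s3');snap('top','t3')
a=cv2.imread('pics/s3.png')[60:320,120:330];b=cv2.imread('pics/t3.png')[150:280,200:305]
b=cv2.resize(b,(210,260),interpolation=2)
cv2.imwrite('pics/z3.png',cv2.resize(np.hstack([a,b]),(800,500),interpolation=2))
wp=[(-50,148),(-37.8,153.4),(-25.6,152),(-14,147.7),(-4.2,140.6),(3.6,131),(6.4,125.7),(7,120),(7,116)]
for x,z in wp: print(x,z,rel(*tip(x,-76,z,0,10),s=s))
```

```text
t 4.1 J [ -46.   62.  133.  125.   88. -102.] F [-0.4 -0.3 -1.1] tip cup [-49.4 -75.7 148.4] TCP [ 0.568 -0.097  0.152] op 0.01
-50 148 [ 0.6 -0.5  0.2  0.4 -0.2  0.3]
-37.8 153.4 [-6.9 10.5  0.2  0.4 -0.2  0.3]
-25.6 152 [-7.7 22.8  0.3  0.4 -0.2  0.3]
-14 147.7 [-5.6 34.9  0.4  0.4 -0.2  0.3]
-4.2 140.6 [-0.3 45.8  0.5  0.4 -0.2  0.3]
3.6 131 [ 7.7 55.2  0.6  0.4 -0.2  0.3]
6.4 125.7 [12.5 58.9  0.7  0.4 -0.2  0.3]
7 120 [18.  60.5  0.7  0.4 -0.2  0.3]
7 116 [21.9 61.3  0.7  0.4 -0.2  0.3]
```

View pics/z3.png

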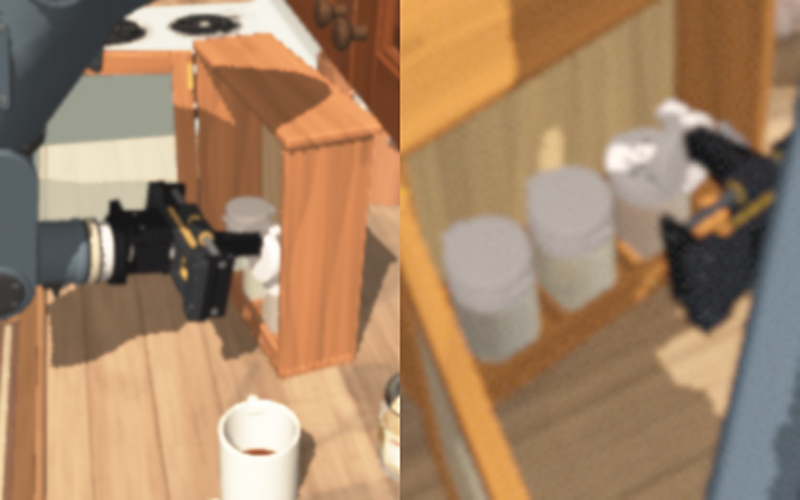

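The cap is now upright against the fingertip (scene crop 265,250), with almost no force reading. Next I'll follow the arc over and down to about 15°.

Request:
jog_arm(motion=[-4, 6, 0, 0, 0, 0, -7, 11, 0, 0, 0, 0, -8, 17, 0, 0, 0, 0, -8, 23, 0, 0, 0, 0, -7, 29, 0, 0, 0, 0, -5.5, 35, 0, 0, 0, 0, -3, 41, 0, 0, 0, 0, 0, 46, 0, 0, 0, 0, 4, 51, 0, 0, 0, 0, 8, 55, 0, 0, 0, 0, 8, 55, 0, 0, 0, 0], gripper=0)

```text
time_s: 5.58
position: [0.6196, -0.088, 0.1342]
tcp_rot: [[-0.177, 0.968, 0.177], [-0.026, 0.175, -0.984], [-0.984, -0.178, -0.005]]
force: [-0.2, -0.1, 0.7]
opening: 0.006
```

Run:
```python
from h import *
s=st();snap('scene','s4');snap('top','t4');snap('wrist','w4')
a=cv2.imread('pics/s4.png')[130:260,180:285];b=cv2.imread('pics/t4.png')[150:280,200:305]
cv2.imwrite('pics/z4.png',cv2.resize(np.hstack([a,b]),(800,500),interpolation=2))
```

```text
t 5.575 J [-39.  61. 126. 131.  84. -95.] F [-0.2 -0.1  0.7] tip cup [  3.1 -75.3 130.2] TCP [ 0.62  -0.088  0.134] op 0.01
```

View pics/z4.png

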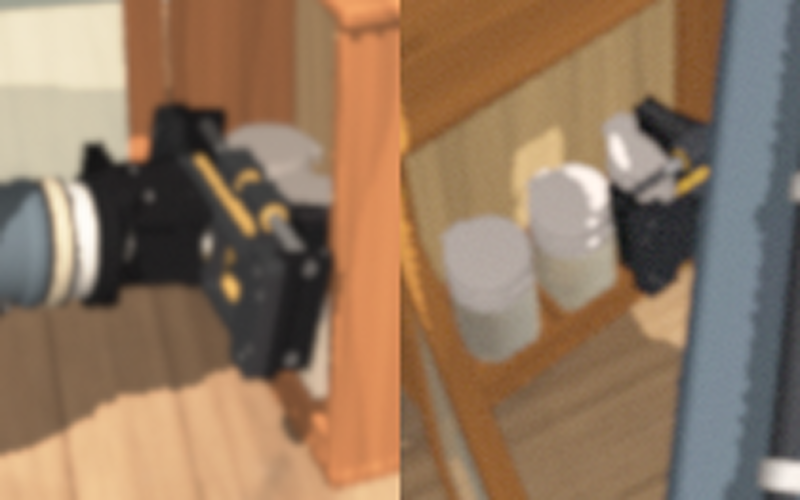

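Request:
jog_arm(motion=[3, 1, 0, 0, 0, 0, 6, 1.5, 0, 0, 0, 0, 8, 2, 0, 0, 0, 0, 10, 2, 0, 0, 0, 0, 11, 2, 0, 0, 0, 0], gripper=0)

```text
time_s: 6.35
position: [0.6198, -0.0883, 0.1244]
tcp_rot: [[-0.173, 0.969, 0.176], [-0.027, 0.174, -0.984], [-0.985, -0.175, -0.004]]
force: [-1.0, -0.9, 6.7]
opening: 0.007
```

Run:
```python
from h import *
s=st()
```

```text
t 6.35 J [-39.  62. 125. 131.  85. -96.] F [-1.  -0.9  6.7] tip cup [  3.3 -75.6 120.6] TCP [ 0.62  -0.088  0.124] op 0.01
```

Request:
jog_arm(motion=[1, 0, 0, 0, 0, 0, 2, 0, 0, 0, 0, 0, 2, 0, 0, 0, 0, 0], gripper=0)

```text
time_s: 6.72
position: [0.6196, -0.0884, 0.1242]
tcp_rot: [[-0.169, 0.97, 0.176], [-0.026, 0.174, -0.984], [-0.985, -0.171, -0.004]]
force: [0.3, -0.4, 8.0]
opening: 0.005
```

Run:
```python
from h import *
s=st()
```

```text
t 6.725 J [-39.  63. 125. 131.  85. -96.] F [ 0.3 -0.4  8. ] tip cup [  3.1 -75.7 120.4] TCP [ 0.62  -0.088  0.124] op 0.0
```

Request:
jog_arm(motion=[2, 0, 0, 0, 0, 0, 4, 0, 0, 0, 0, 0, 5, 0, 0, 0, 0, 0, 5, 0, 0, 0, 0, 0], gripper=0)

```text
time_s: 7.22
position: [0.6195, -0.0885, 0.1234]
tcp_rot: [[-0.157, 0.972, 0.177], [-0.026, 0.175, -0.984], [-0.987, -0.159, -0.002]]
force: [0.3, 0.8, 19.3]
opening: 0.002
```

Run:
```python
from h import *
s=st()
```

```text
t 7.225 J [-39.  63. 125. 131.  86. -96.] F [ 0.3  0.8 19.3] tip cup [  3.  -75.7 119.9] TCP [ 0.62  -0.088  0.123] op 0.0
```

A hard stop at 19 N at the expected shut height. Lifting and backing out to look.

Request:
jog_arm(motion=[-6, 0, 0, 0, 0, 0, -14, -2, 0, 0, 0, 0, -24, -4, 0, 0, 0, 0, -26, -20, 0, 0, 0, 0, -28, -45, 0, 0, 0, 0, -30, -75, 0, 0, 0, 0, -40, -100, 0, 0, 0, 0, -60, -110, 0, 0, 0, 0, -80, -110, 0, 0, 0, 0, -80, -110, 0, 0, 0, 0], gripper=0)

```text
time_s: 8.48
position: [0.5251, -0.1053, 0.2161]
tcp_rot: [[-0.176, 0.969, 0.176], [-0.027, 0.174, -0.984], [-0.984, -0.178, -0.004]]
force: [-0.2, -0.6, 0.4]
opening: 0.009
```

Run:
```python
from h import *
s=st();snap('scene','s5');snap('top','t5');snap('wrist','w5')
a=cv2.imread('pics/s5.png')[130:260,180:285];b=cv2.imread('pics/t5.png')[150:280,200:305]
cv2.imwrite('pics/z5.png',cv2.resize(np.hstack([a,b]),(800,500),interpolation=2))
```

```text
t 8.475 J [ -54.   54.  140.  118.   86. -102.] F [-0.2 -0.6  0.4] tip cup [-92.9 -76.3 212.2] TCP [ 0.525 -0.105  0.216] op 0.01
```

View pics/z5.png

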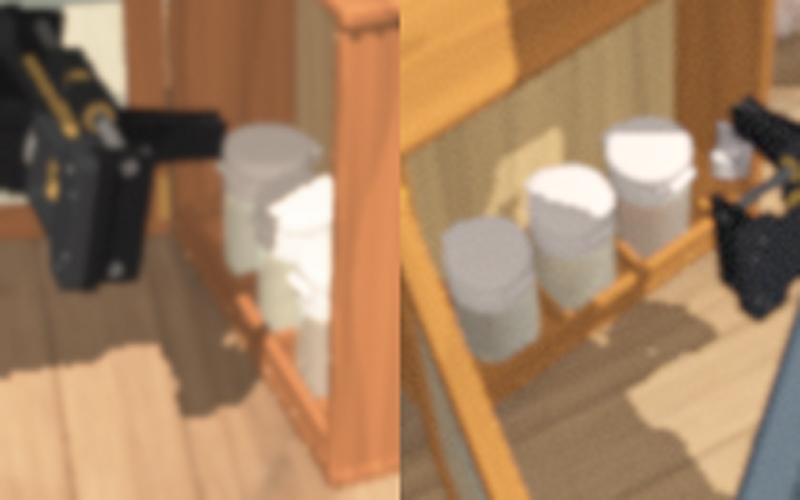

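View pics/w5.png

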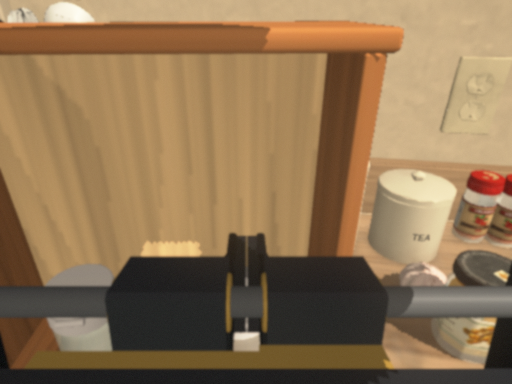

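Jar a's cap looks flat and shut: top crop (650,155), level with its neighbours. Checking the tilt and height against the other jars.

Run:
```python
from h import *
W=tocup(pts('top','t5'))
for y in (70,0,-70):
    q=(np.abs(W[...,1]-y)<32)&(np.abs(W[...,0]+4)<36)&(W[...,2]>103)&(W[...,2]<130);Q=W[q]
    A=np.c_[Q[:,:2]-Q[:,:2].mean(0),np.ones(len(Q))];c=np.linalg.lstsq(A,Q[:,2],rcond=None)[0]
    print(y,len(Q),Q.mean(0).round(1),np.ptp(Q,axis=0).round(1),'slope',c.round(3), Q.min(0).round(),Q.max(0).round())
# door
for n,t in(('scene','s5'),('top','t5')):
    D=tocup(pts(n,t));q=(D[...,2]>240)&(D[...,2]<306)&(D[...,0]<-60)&(D[...,0]>-400)&(D[...,1]>90)&(D[...,1]<300);Q=D[q]
    print(n,len(Q)); 
    if len(Q)>30: print(cv2.fitLine(Q[:,:2].astype(np.float32),cv2.DIST_HUBER,0,.01,.01).ravel(),Q.min(0),Q.max(0))
```

```text
70 361 [-11.9  72.6 109.7] [59.5 57.3 11.1] slope [ 2.00000e-02 -1.70000e-02  1.09669e+02] [-39.  43. 103.] [ 20. 101. 114.]
0 329 [-12.8   3.2 109.7] [64.  57.6 11.4] slope [-4.00000e-03 -1.60000e-02  1.09684e+02] [-40. -26. 103.] [ 24.  31. 115.]
-70 301 [-13.7 -68.  109.4] [62.1 59.3 10.6] slope [ 1.10000e-02 -1.40000e-02  1.09388e+02] [-40. -99. 103.] [ 22. -40. 114.]
scene 2569
[   0.949772    -0.3129428 -179.36452    192.64986  ] [-332.74654877  100.24850066  240.05227084] [-60.03968248 240.9664358  305.03943101]
top 1504
[   0.9535028    -0.30138418 -224.59743     211.95879   ] [-399.78590949  148.84713788  240.09297232] [-60.16061834 276.89931655 305.84017421]
```

View pics/s5.png

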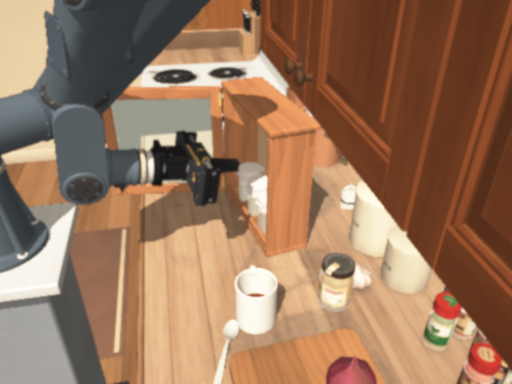

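View pics/t5.png

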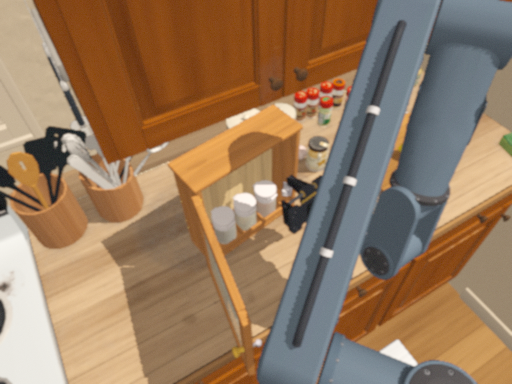

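Run:
```python
from h import *
for n in('top','scene'):
    W=pts(n,n+'0');q=(W[...,2]>.42)&(W[...,0]>.45);Q=W[q];print(n,len(Q),np.nanmin(Q,0),np.nanpercentile(Q,2,axis=0))
    q2=q&(W[...,2]<.6);Q=W[q2];print(len(Q),np.nanmin(Q,0) if len(Q) else '')
```

```text
top 36353 [ 0.63283916 -0.72592542  0.42000177] [ 0.66378602 -0.55674268  0.42210925]
29384 [ 0.63283916 -0.72592542  0.42000177]
scene 39395 [ 0.63610013 -0.70474704  0.42000411] [ 0.6654688  -0.67750613  0.4223087 ]
37972 [ 0.63610013 -0.70474704  0.42000411]
```

Run:
```python
from h import *
print(rel(np.array([.43,-.15,.40]),face(0,90)))
```

```text
[-1.646e+02 -1.336e+02  2.580e+01  5.000e-01  1.000e-01 -7.970e+01]
```

Request:
jog_arm(motion=[-40, -40, 5, 0, 0, 0, -70, -60, 8, 0, 0, -10, -100, -80, 12, 0, 0, -20, -130, -100, 16, 0, 0, -30, -150, -120, 20, 0, 0, -40, -165, -134, 26, 0, 0, -50, -165, -134, 26, 0, 0, -60, -165, -134, 26, 0, 0, -70, -165, -134, 26, 0, 0, -80, -165, -134, 26, 0, 0, -80, -165, -134, 26, 0, 0, -80, -165, -134, 26, 0, 0, -80, -165, -134, 26, 0, 0, -80], gripper=0)

```text
time_s: 10.25
position: [0.4289, -0.1495, 0.3996]
tcp_rot: [[-0.984, -0.007, 0.177], [-0.177, 0.007, -0.984], [0.006, -1.0, -0.008]]
force: [-0.0, -0.5, 0.5]
opening: 0.002
```

Run:
```python
from h import *
s=st();print(np.round(s['tcp_rot'],2))
```

```text
t 10.25 J [-33.   7.  92.   0.  81.  46.] F [-0.  -0.5  0.5] tip cup [-217.  -103.5  377.6] TCP [ 0.429 -0.15   0.4  ] op 0.0
[[-0.98 -0.01  0.18]
 [-0.18  0.01 -0.98]
 [ 0.01 -1.   -0.01]]
```

Request:
jog_arm(motion=[-2, 0, -30, 0, -10, 0, -3, 0, -60, 0, -20, 0, -5, 0, -90, 0, -30, 0, -6, 0, -120, 0, -40, 0, -7, 0, -150, 0, -50, 0, -8, 0, -180, 0, -60, 0, -10, 0, -210, 0, -70, 0, -11, 0, -240, 0, -80, 0, -12, 0, -270, 0, -90, 0, -13, 0, -300, 0, -100, 0, -15, 0, -330, 0, -110, 0, -16, 0, -360, 0, -120, 0, -18, 0, -383, 0, -130, 0, -18, 0, -383, 0, -140, 0, -18, 0, -383, 0, -150, 0, -18, 0, -383, 0, -160, 0, -18, 0, -383, 0, -170, 0, -18, 0, -383, 0, -170, 0], gripper=0)

```text
time_s: 12.5
position: [0.3792, 0.229, 0.4027]
tcp_rot: [[1.0, -0.006, 0.001], [-0.001, 0.005, 1.0], [-0.006, -1.0, 0.005]]
force: [-0.4, -0.5, -1.2]
opening: 0.005
```

```bash
cat >> h.py <<'E'
def dpose(th,r,off):
    d=np.array([-np.sin(th),-np.cos(th)]);n=np.array([-np.cos(th),np.sin(th)])
    return np.array([-52,149])+r*d+off*n
E
python3 - <<'E'
from h import *
s=st();print(np.round(s['tcp_rot'],2));snap('top','t6');snap('scene','s6');snap('wrist','w6')
cv2.imwrite('pics/z6.png',cv2.resize(np.hstack([cv2.imread('pics/s6.png')[40:300,60:330],cv2.imread('pics/t6.png')[90:350,100:370]]),(800,390)))
R=np.array(s['tcp_rot'])
for off in(55,30): x,y=dpose(1.88,180,off); p=cup(x,y,274);print(p,rel(p,R))
E
```

```text
t 12.5 J [ 16.   6.  93.   0.  81. -74.] F [-0.4 -0.5 -1.2] tip cup [-201.6  278.   380.7] TCP [0.379 0.229 0.403] op 0.01
[[ 1.   -0.01  0.  ]
 [-0.    0.    1.  ]
 [-0.01 -1.    0.  ]]
[0.37768754 0.20674079 0.274     ] [ -1.1 128.8 -23.4   0.    0.    0. ]
[0.37424448 0.18197902 0.274     ] [ -4.5 128.7 -48.2   0.    0.    0. ]
```

View pics/z6.png

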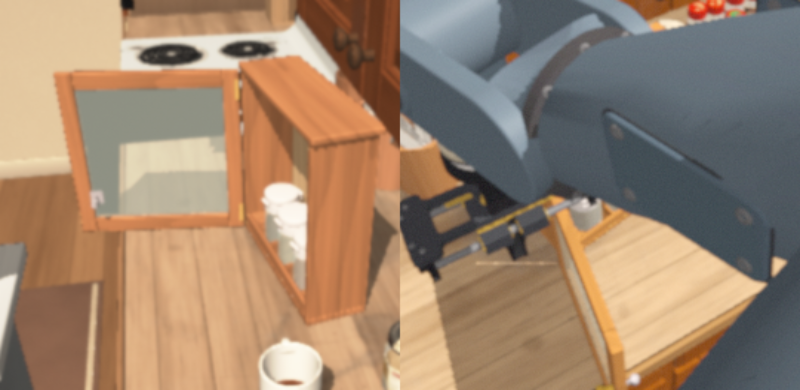

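Request:
jog_arm(motion=[0, 30, 0, 0, 0, 0, 0, 70, 0, 0, 0, 0, -1, 110, 0, 0, 0, 0, -2, 127, 0, 0, 0, 0, -2, 127, 0, 0, 0, 0, -2, 127, 0, 0, 0, 0], gripper=0)

```text
time_s: 13.4
position: [0.3778, 0.2308, 0.2768]
tcp_rot: [[1.0, -0.004, -0.002], [0.002, 0.005, 1.0], [-0.004, -1.0, 0.005]]
force: [-0.6, -0.0, -0.3]
opening: 0.004
```

Run:
```python
from h import *
s=st();snap('top','t7');snap('scene','s7')
cv2.imwrite('pics/z7.png',cv2.resize(np.hstack([cv2.imread('pics/s7.png')[40:300,60:330],cv2.imread('pics/t7.png')[90:350,100:370]]),(800,390)))
R=np.array(s['tcp_rot'])
def off(th):
    n=np.array([-np.cos(th),np.sin(th)]);w=ex*n[0]+ey*n[1];return 15+abs(w@R[:,0])*9.5+abs(w@R[:,2])*15
for th in np.r_[1.88,np.arange(1.8,.2,-.1)]:
    x,y=dpose(th,180,off(th)); print(round(th,2),rel(cup(x,y,276),R,s)[:3])
```

```text
t 13.4 J [ 17.  14. 105.   0.  62. -74.] F [-0.6 -0.  -0.3] tip cup [-202.5  280.   254.8] TCP [0.378 0.231 0.277] op 0.0
1.88 [ -3.5   0.6 -47.7]
1.8 [ -7.5   0.5 -62.4]
1.7 [-10.7   0.4 -80.5]
1.6 [-12.3   0.3 -97.9]
1.5 [ -12.1    0.2 -115.5]
1.4 [ -10.2    0.2 -133.2]
1.3 [-6.400e+00  1.000e-01 -1.508e+02]
1.2 [-9.000e-01 -1.000e-01 -1.681e+02]
1.1 [   6.4   -0.2 -184.9]
1.0 [  15.5   -0.3 -201.1]
0.9 [  26.2   -0.4 -216.3]
0.8 [  38.7   -0.5 -230.5]
0.7 [  52.6   -0.6 -243.3]
0.6 [  67.9   -0.7 -254.8]
0.5 [  84.5   -0.9 -264.6]
0.4 [ 102.1   -1.  -272.6]
0.3 [ 120.6   -1.1 -278.7]
```

View pics/z7.png

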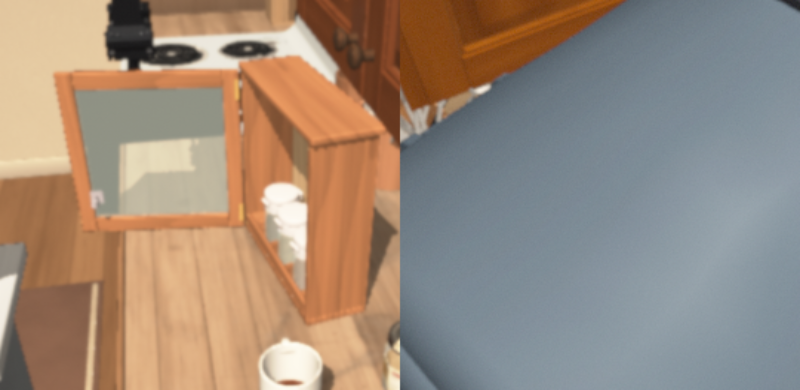

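The fingertip is behind and left of the door's top rail (scene crop 133,62). Sweeping the door.

Request:
jog_arm(motion=[-1, 0, -20, 0, 0, 0, -2, 0, -34, 0, 0, 0, -3, 0, -44, 0, 0, 0, -5, 0, -52, 0, 0, 0, -7, 0, -60, 0, 0, 0, -9, 0, -69, 0, 0, 0, -11, 0, -79, 0, 0, 0, -12, 0, -89, 0, 0, 0, -12, 0, -99, 0, 0, 0, -12, 0, -109, 0, 0, 0, -12, 0, -118, 0, 0, 0, -11, 0, -127, 0, 0, 0, -10, 0, -135, 0, 0, 0], gripper=0)

```text
time_s: 15.12
position: [0.3676, 0.0951, 0.2754]
tcp_rot: [[1.0, -0.006, -0.003], [0.003, 0.004, 1.0], [-0.006, -1.0, 0.004]]
force: [0.4, -0.4, -0.4]
opening: 0.008
```

Run:
```python
from h import *
s=st();snap('scene','s8')
D=tocup(pts('scene','s8'));q=(D[...,2]>120)&(D[...,2]<290)&(D[...,0]<-70)&(D[...,0]>-400)&(D[...,1]>60)&(D[...,1]<300);Q=D[q]
print(cv2.fitLine(Q[:,:2].astype(np.float32),cv2.DIST_HUBER,0,.01,.01).ravel())
```

```text
t 15.125 J [ -3.   8. 112.   0.  60. -93.] F [ 0.4 -0.4 -0.4] tip cup [-235.8  148.   253.4] TCP [0.368 0.095 0.275] op 0.01
[ 9.7934651e-01  2.0218918e-01 -2.1010295e+02  1.2297276e+02]
```

View pics/s8.png

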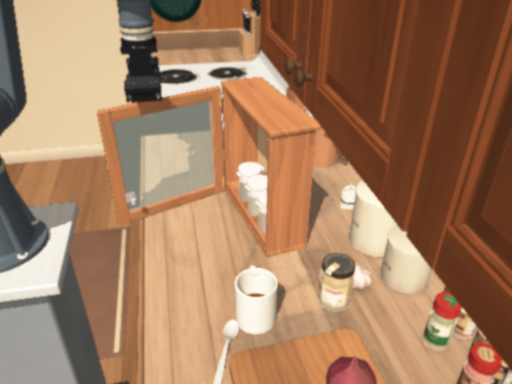

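The door has moved to about 1.37 rad with no measurable force. Continuing.

Request:
jog_arm(motion=[2, 0, -8, 0, 0, 0, 4, 0, -16, 0, 0, 0, 6, 0, -25, 0, 0, 0, 9, 0, -33, 0, 0, 0, 13, 0, -42, 0, 0, 0, 16, 0, -50, 0, 0, 0, 21, 0, -58, 0, 0, 0, 26, 0, -66, 0, 0, 0, 31, 0, -74, 0, 0, 0, 36, 0, -81, 0, 0, 0, 42, 0, -88, 0, 0, 0, 49, 0, -95, 0, 0, 0, 56, 0, -102, 0, 0, 0, 63, 0, -108, 0, 0, 0, 70, 0, -114, 0, 0, 0, 78, 0, -120, 0, 0, 0, 85, 0, -125, 0, 0, 0, 92, 0, -129, 0, 0, 0, 98, 0, -132, 0, 0, 0, 98, 0, -132, 0, 0, 0], gripper=0)

```text
time_s: 17.68
position: [0.4665, -0.0363, 0.2743]
tcp_rot: [[1.0, -0.005, -0.003], [0.003, 0.004, 1.0], [-0.005, -1.0, 0.004]]
force: [-0.5, -0.6, 0.4]
opening: 0.009
```

Run:
```python
from h import *
s=st();snap('scene','s9');snap('wrist','w9');snap('top','t9')
cv2.imwrite('pics/z9.png',np.hstack([cv2.resize(cv2.imread(f'pics/{a}.png'),(400,300)) for a in('s9','w9')]))
D=tocup(pts('scene','s9'));q=(D[...,2]>30)&(D[...,2]<230)&(D[...,0]<-75)&(D[...,0]>-400)&(D[...,1]>-80)&(D[...,1]<300);Q=D[q]
l=cv2.fitLine(Q[:,:2].astype(np.float32),cv2.DIST_HUBER,0,.01,.01).ravel();print(len(Q),l)
R=np.array(s['tcp_rot'])
```

```text
t 17.675 J [ -18.   16.  102.    0.   63. -108.] F [-0.5 -0.6  0.4] tip cup [-160.7    1.7  252.3] TCP [ 0.466 -0.036  0.274] op 0.01
1128 [   0.43269947    0.90153825 -125.69165       7.9046803 ]
```

View pics/z9.png

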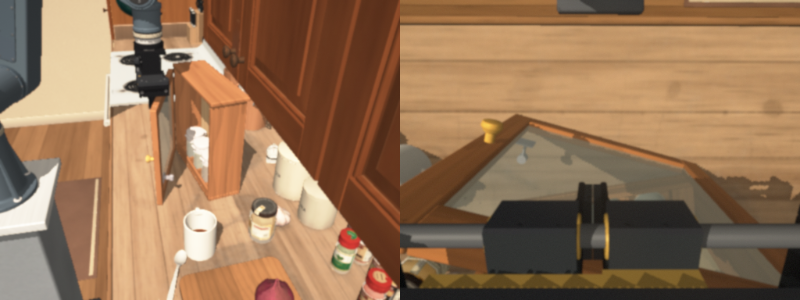

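Request:
jog_arm(motion=[-10, -2, 3, 0, 0, 0, -20, -4, 5, 0, 0, 0, -28, -4, -15, 0, 0, 0, -35, -4, -40, 0, 0, 0, -42, -4, -65, 0, 0, 0, -44, -4, -74, 0, 0, 0, -44, -4, -74, 0, 0, 0], gripper=0)

```text
time_s: 18.7
position: [0.4219, -0.1101, 0.2784]
tcp_rot: [[1.0, -0.005, -0.002], [0.002, 0.005, 1.0], [-0.005, -1.0, 0.005]]
force: [-0.4, 0.9, -0.8]
opening: 0.006
```

Run:
```python
from h import *
s=st()
R=np.array(s['tcp_rot'])
def off(th):
    n=np.array([-np.cos(th),np.sin(th)]);w=ex*n[0]+ey*n[1];return 15+abs(w@R[:,0])*9.5+abs(w@R[:,2])*15
for th in [.45,.4,.35,.3,.25,.2,.15,.1,.08,.06,.04,.02,0,-.02]:
    x,y=dpose(th,262,off(th)); print(round(th,2),rel(cup(x,y,278),R,s)[:3])
```

```text
t 18.7 J [ -29.   13.  105.    0.   62. -120.] F [-0.4  0.9 -0.8] tip cup [-217.2  -63.5  256.4] TCP [ 0.422 -0.11   0.278] op 0.01
0.45 [27.2  0.2 -6.5]
0.4 [ 40.1   0.1 -11.4]
0.35 [ 53.3   0.  -15.5]
0.3 [ 66.7  -0.  -19. ]
0.25 [ 80.2  -0.1 -21.7]
0.2 [ 94.   -0.2 -23.7]
0.15 [107.2  -0.3 -25.1]
0.1 [119.6  -0.4 -25.8]
0.08 [124.6  -0.4 -25.9]
0.06 [129.6  -0.4 -25.9]
0.04 [134.6  -0.4 -25.8]
0.02 [139.6  -0.5 -25.7]
0 [144.6  -0.5 -25.4]
-0.02 [149.6  -0.5 -25.1]
```

Pushing the door to about 0.1 rad, just short of the catch.

Request:
jog_arm(motion=[12, 0, -3, 0, 0, 0, 22, 0, -5, 0, 0, 0, 31, 0, -8, 0, 0, 0, 40, 0, -11, 0, 0, 0, 49, 0, -14, 0, 0, 0, 58, 0, -17, 0, 0, 0, 67, 0, -19, 0, 0, 0, 76, 0, -21, 0, 0, 0, 85, 0, -22, 0, 0, 0, 94, 0, -24, 0, 0, 0, 102, 0, -25, 0, 0, 0, 109, 0, -26, 0, 0, 0, 115, 0, -26, 0, 0, 0, 119, 0, -26, 0, 0, 0, 119, 0, -26, 0, 0, 0], gripper=0)

```text
time_s: 20.58
position: [0.5415, -0.1358, 0.2775]
tcp_rot: [[1.0, -0.005, -0.003], [0.003, 0.004, 1.0], [-0.005, -1.0, 0.004]]
force: [0.5, 0.7, -0.1]
opening: 0.007
```

Run:
```python
from h import *
s=st();snap('scene','s10');snap('wrist','w10')
cv2.imwrite('pics/z10.png',np.hstack([cv2.resize(cv2.imread(f'pics/{a}.png'),(400,300)) for a in('s10','w10')]))
```

```text
t 20.575 J [ -26.   23.   89.    0.   68. -116.] F [ 0.5  0.7 -0.1] tip cup [-103.7 -109.1  255.5] TCP [ 0.541 -0.136  0.277] op 0.01
```

View pics/z10.png

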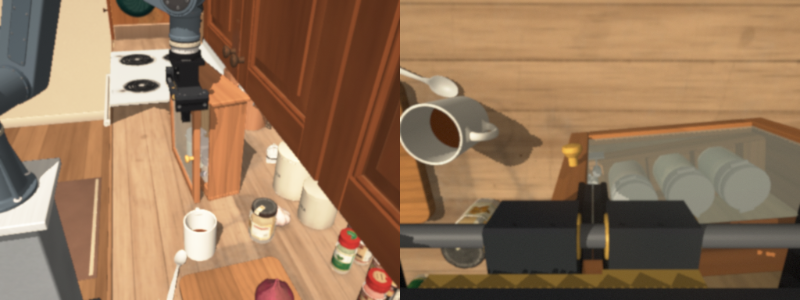

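Run:
```python
from h import *
for n in('top','scene'):
    W=pts(n,n+'0');q=(W[...,2]>.36)&(W[...,0]>.5)&(W[...,0]<.66);Q=W[q];print(n,len(Q),Q[np.argsort(Q[:,0])][::25].round(3)[:20])
```

```text
top 269 [[ 0.633 -0.126  0.422]
 [ 0.635 -0.194  0.419]
 [ 0.636 -0.193  0.429]
 [ 0.637 -0.19   0.414]
 [ 0.637 -0.178  0.426]
 [ 0.638 -0.111  0.427]
 [ 0.638 -0.112  0.422]
 [ 0.639 -0.198  0.433]
 [ 0.641 -0.193  0.437]
 [ 0.644 -0.175  0.426]
 [ 0.656 -0.117  0.424]]
scene 349 [[ 0.636 -0.191  0.426]
 [ 0.637 -0.12   0.427]
 [ 0.638 -0.198  0.417]
 [ 0.639 -0.193  0.433]
 [ 0.639 -0.199  0.421]
 [ 0.64  -0.12   0.438]
 [ 0.641 -0.2    0.414]
 [ 0.643 -0.19   0.439]
 [ 0.644 -0.138  0.421]
 [ 0.645 -0.122  0.438]
 [ 0.647 -0.201  0.432]
 [ 0.65  -0.198  0.431]
 [ 0.653 -0.195  0.421]
 [ 0.657 -0.125  0.418]]
```

Request:
jog_arm(motion=[-6, 0, 0, 0, 0, 0, -10, 0, 0, 0, 0, -8, -8, 0, 0, 0, 0, -15, -6, 0, 0, 0, 0, -15, -3, 0, 0, 0, 0, -15, 0, 0, 0, 0, 0, -15, 3, 0, 0, 0, 0, -15, 6, 0, 0, 0, 0, -15, 9, 0, 0, 0, 0, -15], gripper=0)

```text
time_s: 21.8
position: [0.5481, -0.1357, 0.2771]
tcp_rot: [[0.969, 0.247, -0.005], [0.004, 0.005, 1.0], [0.247, -0.969, 0.004]]
force: [-11.4, -1.7, 9.0]
opening: 0.006
```

Run:
```python
from h import *
s=st();snap('wrist','w11');snap('scene','s11')
cv2.imwrite('pics/z11.png',np.hstack([cv2.resize(cv2.imread(f'pics/{a}.png'),(400,300)) for a in('s11','w11')]))
```

```text
t 21.8 J [ -29.   19.   98.    9.   51. -124.] F [-11.4  -1.7   9. ] tip cup [ -91.7 -111.1  255.8] TCP [ 0.548 -0.136  0.277] op 0.01
```

View pics/z11.png

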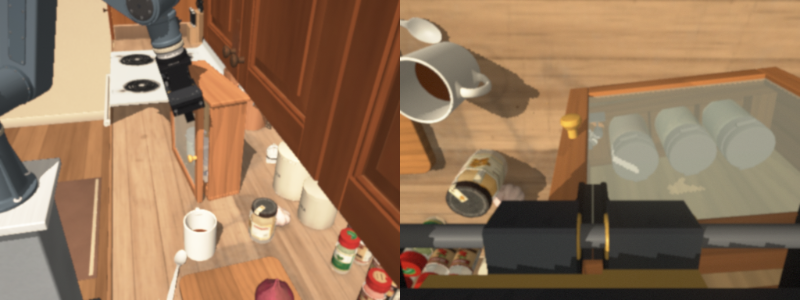

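The catch is engaged at about 11 N, with the door near 0.06 rad. I'll push on slowly.

Request:
jog_arm(motion=[2, 0.5, 0, 0, 0, 0, 4, 1, 0.5, 0, 0, 0, 6, 1.5, 1, 0, 0, 0, 8, 2, 1, 0, 0, 0, 10, 2.5, 1.5, 0, 0, 0], gripper=0)

```text
time_s: 22.52
position: [0.5604, -0.1345, 0.2775]
tcp_rot: [[0.967, 0.253, -0.003], [0.002, 0.005, 1.0], [0.253, -0.967, 0.004]]
force: [0.1, -1.9, -0.1]
opening: 0.005
```

Run:
```python
from h import *
s=st()
```

```text
t 22.525 J [ -28.   19.   97.    9.   51. -123.] F [ 0.1 -1.9 -0.1] tip cup [ -79.2 -112.   256.2] TCP [ 0.56  -0.134  0.278] op 0.0
```

Request:
jog_arm(motion=[2, 0.5, 0, 0, 0, 0, 4, 1, 0.5, 0, 0, 0, 5, 1.3, 0.8, 0, 0, 0], gripper=0)

```text
time_s: 22.9
position: [0.5634, -0.1339, 0.2772]
tcp_rot: [[0.969, 0.247, -0.005], [0.004, 0.004, 1.0], [0.248, -0.969, 0.003]]
force: [-11.1, -4.3, 7.6]
opening: 0.003
```

Run:
```python
from h import *
s=st()
```

```text
t 22.9 J [ -28.   20.   97.    9.   51. -123.] F [-11.1  -4.3   7.6] tip cup [ -76.4 -111.9  255.9] TCP [ 0.563 -0.134  0.277] op 0.0
```

Firm contact at the shut-face position (about -67 mm). Backing off to look.

Request:
jog_arm(motion=[-5, -1, 0, 0, 0, 0, -15, -4, 0, 0, 0, 0, -30, -8, 0, 0, 0, 0, -55, -20, 0, 0, 0, 0, -90, -50, 0, 0, 0, 0, -130, -90, 0, 0, 0, 0, -160, -120, 0, 0, 0, 0, -160, -120, 0, 0, 0, 0, -160, -120, 0, 0, 0, 0], gripper=0)

```text
time_s: 24.02
position: [0.3805, -0.1343, 0.3531]
tcp_rot: [[0.967, 0.254, -0.002], [0.001, 0.004, 1.0], [0.254, -0.967, 0.004]]
force: [0.3, -0.3, -0.9]
opening: 0.004
```

Run:
```python
from h import *
s=st();snap('wrist','w12');snap('scene','s12');snap('top','t12')
cv2.imwrite('pics/z12.png',np.hstack([cv2.resize(cv2.imread(f'pics/{a}.png'),(400,300)) for a in('s12','w12')]))
cv2.imwrite('pics/z12b.png',np.hstack([cv2.resize(cv2.imread('pics/s12.png')[70:260,200:330],(390,570)),cv2.resize(cv2.imread('pics/t12.png')[90:280,160:290],(390,570))]))
for n,t in(('scene','s12'),('top','t12'),('wrist','w12')):
    D=tocup(pts(n,t));q=(D[...,2]>15)&(D[...,2]<290)&(D[...,0]<-56)&(D[...,0]>-85)&(D[...,1]>-148)&(D[...,1]<140);Q=D[q]
    fr=Q[(np.abs(Q[:,1])>124)|(Q[:,2]>278)|(Q[:,2]<28)]
    print(n,len(Q),len(fr))
    if len(fr)>30: print(cv2.fitLine(fr[:,:2].astype(np.float32),cv2.DIST_HUBER,0,.01,.01).ravel(), 'near free',np.median(fr[fr[:,1]<-120],0))
```

```text
t 24.025 J [ -43.   -2.  110.   12.   61. -138.] F [ 0.3 -0.3 -0.9] tip cup [-256.5  -81.3  331.8] TCP [ 0.381 -0.134  0.353] op 0.0
scene 4538 1357
[ 6.229440e-04 -9.999998e-01 -6.669818e+01 -5.538086e+01] near free [ -66.70502365 -143.03992816  164.62217741]
top 953 452
[ 6.1043878e-03  9.9998134e-01 -6.8891220e+01  1.2967575e+02] near free [nan nan nan]
wrist 19995 4261
[ 8.4777264e-04  9.9999964e-01 -6.8122360e+01  5.5992893e+01] near free [ -68.21946813 -136.96352894   57.80891805]
  return _methods._mean(a, axis=axis, dtype=dtype,
  ret = um.true_divide(
```

View pics/z12.png

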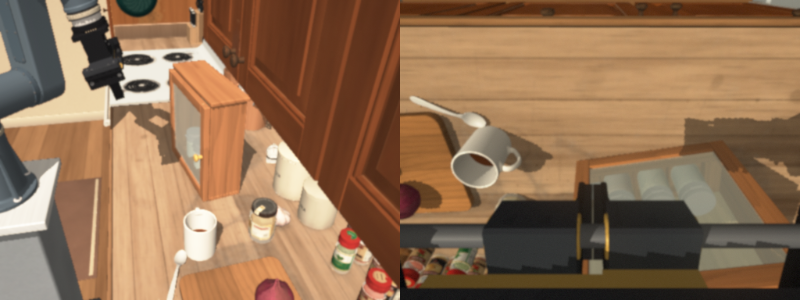

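View pics/z12b.png

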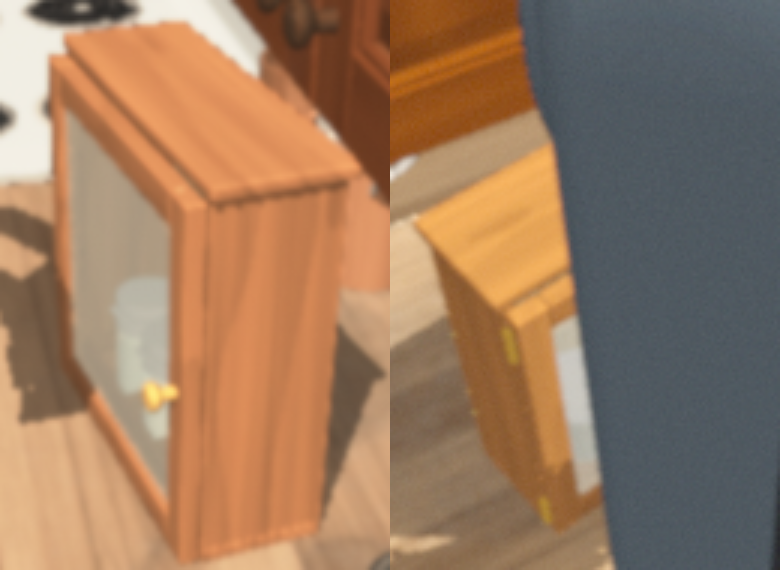

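Run:
```python
from h import *
for t in('scene0','s12'):
    S=pts('scene',t)
    for x0,x1,y0,y1 in((.45,.65,-.42,-.2),(.64,.8,-.42,-.2)):
        q=(S[...,0]>x0)&(S[...,0]<x1)&(S[...,1]>y0)&(S[...,1]<y1)&(S[...,2]>.06)&(S[...,2]<.13);print(t,np.median(S[q],0).round(4))
print(bot.hand_in())
```

```text
scene0 [ 0.54   -0.3388  0.081 ]
scene0 [ 0.6996 -0.3319  0.0972]
s12 [ 0.54   -0.3397  0.0814]
s12 [ 0.6996 -0.3317  0.0972]
the job is handed in; nothing more can be done
None
```

The open jar's cap is shut, the door is closed flush, and I handed the job in at about 24 s on the robot's clock.

**Cap:** The open jar was the right-hand one. I swung its cap over with the closed fingertips and pressed it down until it stopped hard at about 19 N. Afterwards its top was level and within 0.3 mm of the other two jars' height. The click itself was not measured directly. Once the door was shut I could only see the jars through the glass, where they looked upright and in place.

**Door:** It stood at about 1.9 rad. I swept it round from its outer face, then pushed slowly near the free edge. The roller catch resisted at about 11 N, the force fell to zero, and a light nudge confirmed the door was seated. After backing off, the scene and wrist cameras put it about 0.001 rad from shut, with its face at -67 to -68 mm (-67 expected). The top camera's fit was looser, 0.006 rad and -69 mm, because the arm hid most of the door from it.

**Mug and honey jar:** Both are within 1 mm of where they started. The arm was clear of everything at hand-in.

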